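# Clamp a tube offcut in the bench jig with its wing screw

## Robot

A 7-joint arm with a two-finger parallel gripper is mounted at the origin on a cart in front of the work surface, level with it; the furniture and walls round the work are solid. World frame = base frame: x ahead of the robot, y to its left, z up, the work surface at z = 0. Lengths are in m, angles in rad, forces in N, time in s.
With the tool pointing down it reaches from about 0.425 to 0.925 m from the base axis. Payload 6.8 kg.
Tool frame: the origin (TCP) lies between the finger pads; the fingertips stand 14 mm ahead of it and the grasp point (between the pads) lies 5 mm behind it; z points along the fingers, y is the line along which they close (so a half turn about z gives the same grasp; the last joint's range is limited). The gripper opens to 85 mm and grips with 20 to 120 N. Pads are 22 mm wide; open, the fingers measure 114 mm over their backs; the gripper's body (76 mm by 85 mm) begins 54 mm behind the grasp point. The pads swing forward as they close: fully open they stand 13 mm farther back than shut.
Start: joints at [-1.213, 0.477, 0.022, 1.555, -0.011, 1.109, -0.083], TCP at [0.303, 0.603, 0.245] pointing down, gripper open.
Joint ranges: [-2.96, 2.96], [-0.34, 2.1], [-1.41, 1.46], [0.24, 2.44], [-1.37, 4.51], [0.17, 1.92], [-2.96, 2.96]. Speed limits (rad/s): [2.39, 2.39, 3.14, 3.14, 3.14, 3.14, 3.14].

## Interface

Orientations are given as a rotation vector (axis times angle).
In Python, from bench import r, eyes, ticket gives the robot as it stands. The module is installed in compiled form; this text tells all that it offers.
- The arm moves only by the tool arm_command, never from a script. Its argument "plan" is text: rows parted by semicolons, each of 4 numbers parted by spaces: the shift along the tool's x, y, z in m, then the turn about the tool's z in degrees. In form: tx ty tz yaw; .... A call has 1 to 20 rows; each row shifts and turns the commanded pose from where the row before left it, along the tool's axes as they then stand; what a row does not reach is not made up. A row lasts 1/8 s, in which the tool goes at most 62.5 mm and 10.7 degrees, less where a joint would pass 70% of its speed; a pose out of reach is approached as far as the arm can. A call is refused whole if a number of a shift passes 0.0625 or a number of a turn 10.7, either way. A call with a gripper value outside its range is refused whole. "hand" is the closure, from -1 (fully open) to 1 (shut), set as the call begins (left out, the last holds). The fingers move at their own pace and stop on an object; "grip_force" is the grip in N (left out, the last holds). Time passes only in rows, so rows that do not move let the fingers close. It gives the time, the measured TCP pose, the force, the opening and the grip force at its end, in the units of the state.
- r.get_obs(): the state, without advancing time (a new reading comes with each control period).
- eyes.grab_frame(name): name is "side" or "top" or "wrist"; returns (picture, depth): 400x640x3 uint8, red, green, blue; 400x640 float32, m along the optical axis (not along the pixel's ray), 0 where there is no reading.
- eyes.calibration(name): a dict with "fov_y" (degrees; the focal length in pixels is half the picture's height over the tangent of half this angle, whatever the lens; pixels are square), "cx", "cy" (the principal point, pixels), "origin" and "attitude" of the camera in the world; the wrist camera has in their place "tool_from_camera" (4x4, takes a point from camera to tool coordinates, whose origin is the TCP and whose axes are the flange's). Camera axes: x right, y up, looking along -z (the intrinsics and any distortion apply to the point x, -y, -z); pixel columns grow to the right and rows downward; lengths in m; the calibration is good to about 2 mm. A picture is of the moment at which its call begins: read the wrist's pose just before it. calibration takes no time and is no camera call.
- ticket.hand_in(): hands the job in; it is judged then, once.
The state is a dict: "clock": time; "joints": joint angles; "qvel": joint speeds; "tau": joint torques, N m; "tcp_pos": TCP position; "orientation": TCP orientation; "contact_force": force on the tool from outside, world axes, zero at the start; "moment": the same for the moment, N m; "grip_width": finger opening in m; "gripper_force": force on a finger pad.
Only numpy, scipy, OpenCV 4.12 (cv2) and the standard library are available. Lean on these libraries where they do the work, as an engineer would, in place of code of your own. Each camera call takes 0.05 s, during which the arm holds its last target. There are 200 camera calls.

## Task

The square tube offcut lies in the grey bench jig but not all the way in: with closed fingers, push its free end until the tube is fully home against the jig's end stop. Then clamp it there: turn the wing screw above it clockwise (seen from above) by repeated light fingertip strokes against its wings, until its pad bears firmly on the tube, and come clear. Only push: do not pinch or lift the tube or the screw, and leave the coupon and bolt lying by the jig where they are.

Things in the scene. Friction and masses are not known exactly. Their poses are not given: they have to be found in the camera images.
- jig: Grey steel clamping jig, fixed to the bench. Origin on the bench top below the screw's axis; z up; untwisted, x points away from the robot, y to its left. Base plate x -38 to +57, y -77 to +87 mm, 12 mm thick; the tube lies on it (z 12) along y, centred on x = 0, between two rails (16 to 23 mm either side, y -55 to +70, top z 24) with 1 mm play each side.
- stop_face (a point): Centre of the end stop's face that the tube must meet: jig x 0, y -55, z 29 mm; it faces the jig's +y. The stop block is 46 mm wide, 16 mm thick, its top at z 46.
- bridge_top (a point): Top of the jig's arm on the screw's axis (jig 0, 0, 72 mm). The arm reaches over the tube from a column on the far (+x) side: x -18 to +44, y -22 to +22, z 58 to 72 mm.
- guard_top (a point): Top centre of the upright guard plate behind the wings (jig x 41, y 0, z 114 mm): x 38 to 44, y -48 to +48, 6 mm clear of the wings' sweep, so a finger does not fit behind. Stroke on the near (-x) side from the jig's -y towards +y, which is clockwise, then lift over and go back for the next wing.
- tube: Loose rusty square tube offcut, 30 x 150 x 30 mm, ends closed, about 0.35 kg. Origin at the centre of its underside, long axis y, z up. It lies along the jig's y, its free (+y) end sticking out past the base plate, its other end 20 to 45 mm short of the stop. Home, its origin is at jig y +20 mm and its free end at +95. It slides with 1 to 4 N.
- wing_screw: Upright steel wing screw in the jig's arm. Origin: centre of the underside of its round swivel pad (radius 9 mm), on the axis; it sinks 2 mm a turn and does not turn. At screw angle 0 it is at z 44.7, 2.7 mm above the tube's top (z 42). Hub radius 11 mm, 34 to 56 mm above this origin; two flat wings, half a turn apart, 5 mm thick reach 32 mm from the axis, 40 to 60 mm above it.
- screw_turn (a joint): Turn of the screw, rad, growing clockwise from above; starts at 0 to 1.5. At 0 the wings lie along the jig's +y and -y; at v they are turned v clockwise. The pad meets the tube at about 8.4; go on 1.5 to 4 rad to bear firmly (it gets only slightly stiffer). Friction 0.05 N m: about 2 N at a wing turns it, and it stays where left.
- coupon: Loose small steel plate 45 x 60 x 13 mm on the bench on the robot's side of the jig; bystander. Origin at the centre of its underside.
- big_bolt: Loose hex bolt 69 mm long, 23 mm high, lying on the bench on the robot's side of the jig; bystander. Origin at the centre of its underside.
Mind the look-alikes: they are no part of the job. There is more than one size of the tube; the one meant has the size given above.

How it is judged:
By the outcome, as a careful person would: the job done as asked, in the order asked, and still so for the second after the job is handed in, with the robot touching nothing.
It also fails if it takes over 64 s, if anything falls off the work surface, if the arm or the gripper's body presses on something with over 40 N, if the wrist force passes 120 N, or if a joint passes its speed limit or range.

## Working session

There is one attempt and no reset: what is moved stays moved. The work goes in short steps, Python scripts to look and compute and a tool call to move; the robot and the scene stay as the last step left them, time stands still between calls to the robot, and variables do not carry over. Pictures are saved under pics/ and viewed, at most 10 in all, crops included, and the job is handed in when it is done.

Besides the shell and the picture viewer there is one more tool, called after ">>>" in YAML: its name, and indented under it one key for each argument. arm_command: Moves the arm, as the interface text tells. Its arguments: {"type":"object","properties":{"plan":{"type":"string"},"hand":{"type":"number"},"grip_force":{"type":"number"}},"required":["plan"]}

```bash
mkdir -p pics; cat > h.py <<'E'
import numpy as np, cv2
from scipy.spatial.transform import Rotation as R
from bench import r, eyes, ticket
def cloud(name):
    o=r.get_obs(); c=eyes.calibration(name); im,d=eyes.grab_frame(name)
    f=200/np.tan(np.radians(c['fov_y'])/2)
    v,u=np.mgrid[0:400,0:640]
    P=np.stack([(u-c['cx'])/f*d,-(v-c['cy'])/f*d,-d],-1)
    if 'origin' in c:
        A=np.array(c['attitude']); A=R.from_rotvec(A).as_matrix() if A.shape==(3,) else A
        W=P@A.T+np.array(c['origin'])
    else:
        T=np.array(c['tool_from_camera']); W=P@T[:3,:3].T+T[:3,3]
        W=W@R.from_rotvec(o['orientation']).as_matrix().T+o['tcp_pos']
    W[d==0]=np.nan
    return im,W
def save(n,im): cv2.imwrite('pics/'+n,im[:,:,::-1])
E
python3 - <<'E'
from h import *
for n in ('top','side'):
    print(n,eyes.calibration(n)); im,W=cloud(n); save(n+'0.png',im); np.save(n+'0.npy',W)
print(eyes.calibration('wrist')); print(r.get_obs())
E
```

```text
top {'fov_y': 51.597364035018344, 'cx': 323.33509833267675, 'cy': 197.7149824893412, 'origin': array([ 0.39523622, -0.03922449,  0.94839149]), 'attitude': array([ 0.08148517, -0.10854606, -1.58110655])}
side {'fov_y': 49.75627506709645, 'cx': 314.70995970984427, 'cy': 202.28666860029284, 'origin': array([ 0.41038881, -0.69760171,  0.63518494]), 'attitude': array([ 0.88126674, -0.05461398, -0.10356919])}
{'fov_y': 58.84819136846001, 'cx': 319.61191245560565, 'cy': 198.2933757413462, 'tool_from_camera': array([[-1.11228373e-05,  9.65362184e-01,  2.60913499e-01,
         6.50148629e-02],
       [ 9.99999821e-01,  1.66751816e-04, -5.74340010e-04,
        -1.17705895e-03],
       [-5.97953926e-04,  2.60913446e-01, -9.65362013e-01,
        -1.27443321e-01],
       [ 0.00000000e+00,  0.00000000e+00,  0.00000000e+00,
         1.00000000e+00]])}
{'clock': 0.1, 'joints': array([-1.21311448,  0.47773502,  0.02237857,  1.55631631, -0.01152752,
        1.10930734, -0.08310315]), 'qvel': array([-0.00137771, -0.00196828, -0.00032105, -0.00391111, -0.0002123 ,
       -0.00200626,  0.00134909]), 'tau': array([ 3.20845174e-03, -5.97761893e+01,  1.61321349e+00, -2.81957334e+01,
        1.28170423e-02,  5.01875445e-03,  1.85188730e-05]), 'tcp_pos': array([0.30295428, 0.60263957, 0.24442714]), 'orientation': array([-7.25031290e-01, -3.05650745e+00,  2.53708803e-03]), 'contact_force': array([ 0.33669897,  0.25064597, -0.45540657]), 'moment': array([0.03272061, 0.00458305, 0.0301676 ]), 'gripper_force': 0.0, 'grip_width': 0.08538498222010338}
```

View pics/top0.png

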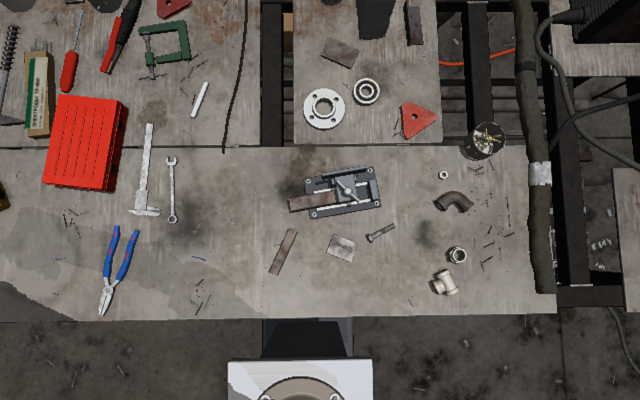

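View pics/side0.png

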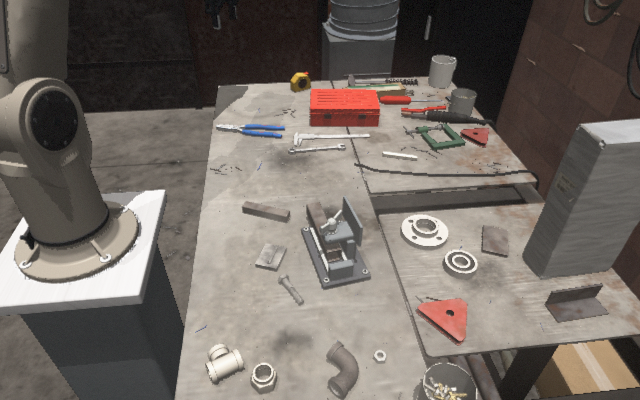

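The top view shows the jig at about (343,192), with the tube's free end at (290,202), the coupon at (341,248) and the bolt at (380,233). A look-alike tube lies at (283,252). Next I'll measure from the depth.

```bash
python3 - <<'E'
from h import *
W=np.load('top0.npy'); S=np.load('side0.npy'); im=cv2.imread('pics/top0.png')
def reg(W,u0,u1,v0,v1,z0,z1):
    w=W[v0:v1,u0:u1].reshape(-1,3); return w[(w[:,2]>z0)&(w[:,2]<z1)]
def rect(p):
    c,s,a=cv2.minAreaRect((p[:,:2]*1000).astype(np.float32)); return len(p),np.round(c,1),np.round(s,1),round(a,1),np.round(np.median(p[:,2])*1000,1)
print('table z',np.nanmedian(W[260:300,330:420,2]),np.nanmedian(S[290:330,280:310,2]))
print('base',rect(reg(W,300,385,160,225,.006,.018)))
print('tube free',rect(reg(W,280,312,185,215,.036,.048)), rect(reg(W,280,345,185,215,.036,.048)))
print('arm',rect(reg(W,325,385,160,215,.064,.078)))
print('guard',rect(reg(W,310,385,150,200,.108,.122)))
print('wings',rect(reg(W,325,365,165,210,.085,.107)))
print('coupon',rect(reg(W,320,362,230,268,.006,.02)))
print('bolt',rect(reg(W,362,400,220,246,.006,.03)))
# side cloud
w=S.reshape(-1,3); m=(abs(w[:,0]-.56)<.15)&(abs(w[:,1]+.05)<.2); w=w[m]
for n,a,b in (('base',.006,.018),('tubez',.039,.045),('guardtop',.110,.118),('wings',.098,.108)):
    p=w[(w[:,2]>a)&(w[:,2]<b)]; print('S',n,rect(p) if len(p)>4 else len(p))
cv2.imwrite('pics/crop.png',np.hstack([cv2.resize(im[155:235,275:395],None,fx=5,fy=5,interpolation=2)]))
si=cv2.imread('pics/side0.png');cv2.imwrite('pics/crops.png',cv2.resize(si[190:300,290:380],None,fx=5,fy=5,interpolation=2))
E
```

```text
table z -0.0007933943865586213 0.0002760652060629365
base (1273, array([521.2, -96.6]), array([ 95.5, 170.4]), 9.4, np.float64(11.9))
tube free (301, array([496.3,  -5.9]), array([30.2, 50. ]), 8.9, np.float64(41.4)) (647, array([503.8, -32.6]), array([ 39.1, 105.8]), 11.9, np.float64(41.4))
arm (422, array([ 523.2, -105.6]), array([56.7, 84.8]), 9.5, np.float64(71.4))
guard (147, array([553.1, -98.6]), array([ 6.3, 94.7]), 9.7, np.float64(113.3))
wings (217, array([531.3, -96.2]), array([78.5, 69.1]), 78.7, np.float64(98.4))
coupon (530, array([395.6, -96.8]), array([59.9, 44.7]), 67.7, np.float64(9.6))
bolt (162, array([ 432.8, -185.2]), array([19.9, 68. ]), 31.8, np.float64(12.3))
S base (2073, array([ 560.9, -115.3]), array([243.1, 329.8]), 82.6, np.float64(12.7))
S tubez (590, array([518.5, -78. ]), array([ 63.4, 200.1]), 6.9, np.float64(42.4))
S guardtop (132, array([ 550.9, -100.8]), array([ 6.8, 95.3]), 9.6, np.float64(114.1))
S wings (197, array([ 518.6, -109.4]), array([67.5, 92. ]), 12.7, np.float64(101.4))
```

View pics/crop.png

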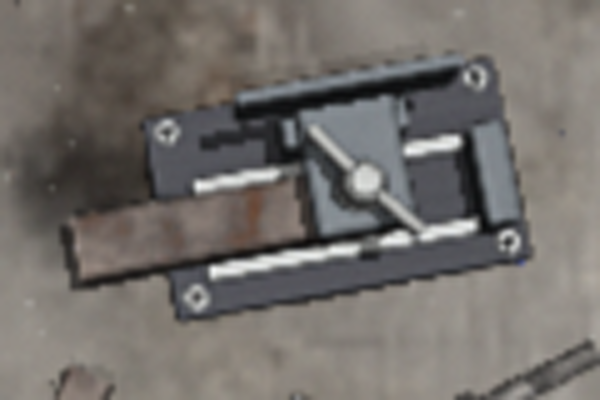

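The crop shows the wings running from (315,128) to (420,230), with the hub at (365,180), so the screw angle is about 0.93 rad. The jig is yawed about 9.5° with its origin near (0.512, -0.106), and the tube's free end is at jig y ≈ 127, about 32 mm short of home.

I'll align the tool with the jig (tool x = -jig x, tool y = +jig y) and move off the tube's free end.

>>> arm_command:
  plan: "0 0 0 -9.05; 0 0 0 -9.05; 0 0 0 -9.05; 0 0 0 -9.05; -0.0075 -0.0474 0 0; -0.0075 -0.0474 0 0; -0.0075 -0.0474 0 0; -0.0075 -0.0474 0 0; -0.0075 -0.0474 0 0; -0.0075 -0.0474 0 0; -0.0075 -0.0474 0 0; -0.0075 -0.0474 0 0; -0.0075 -0.0474 0 0; -0.0075 -0.0474 0 0; -0.0075 -0.0474 0 0; -0.0075 -0.0474 0 0; 0 0 0 0; 0 0 0 0"
  hand: 1
  grip_force: 60

```text
clock: 2.35
tcp_pos: [0.4856, 0.0575, 0.245]
orientation: [0.261, -3.13, -0.001]
contact_force: [-0.0, 0.9, -0.2]
grip_width: -0.0
gripper_force: 0.0
```

```bash
cat >> h.py <<'E'
YAW=np.radians(9.5); O=np.array([.512,-.106,0]); J=R.from_euler('z',YAW).as_matrix()
def jig(p): return (np.asarray(p)-O)@J
def st():
    o=r.get_obs(); X=R.from_rotvec(o['orientation']).as_matrix()
    print('t',round(o['clock'],2),'tcp jig mm',np.round(jig(o['tcp_pos'])*1e3,1),'tool x in jig deg',round(np.degrees(np.arctan2(*(X[:,0]@J)[1::-1])),1),'zaxis',np.round(X[:,2]@J,3),'F jig',np.round(o['contact_force']@J,1),'w',round(o['grip_width'],4))
E
python3 - <<'E'
from h import *
st()
im,W=cloud('wrist'); save('w1.png',im); np.save('w1.npy',W)
# refine jig origin/yaw from earlier clouds
for n in ('top0','side0'):
    W=np.load(n+'.npy'); P=jig(W.reshape(-1,3))*1e3
    def s(x0,x1,y0,y1,z0,z1):
        return P[(P[:,0]>x0)&(P[:,0]<x1)&(P[:,1]>y0)&(P[:,1]<y1)&(P[:,2]>z0)&(P[:,2]<z1)]
    g=s(30,52,-60,60,109,119); print(n,'guard ctr',g.mean(0),'yaw err',np.degrees(np.polyfit(g[:,1],g[:,0],1)[0]), g[:,1].min(),g[:,1].max())
    t=s(-25,25,40,150,38,46); print('tube x',t[:,0].min(),t[:,0].max(),t[:,0].mean(),'ymax',np.percentile(t[:,1],[98,100]),'slope',np.degrees(np.polyfit(t[:,1],t[:,0],1)[0]))
    k=s(-12,12,-12,12,95,125); print('hub top',k.mean(0),len(k),k[:,2].max())
    q=s(-40,36,-40,40,90,110); print('wing ang',cv2.minAreaRect(q[:,:2].astype(np.float32)), len(q))
    b=s(-30,30,-80,-50,43,49); print('stop',b.min(0),b.max(0))
E
```

```text
t 2.35 tcp jig mm [  0.9 165.6 245. ] tool x in jig deg -180.0 zaxis [-0.001  0.    -1.   ] F jig [ 0.1  0.9 -0.2] w -0.0
top0 guard ctr [ 41.51412728   0.87061954 113.11645599] yaw err -0.031043344357763767 -46.78935864487408 47.884028661110385
tube x -14.154393400596957 15.876432597991558 0.5142622461789936 ymax [124.80159686 126.41130977] slope -0.0788251641586576
hub top [ 0.47659473  0.71704705 98.88500522] 73 103.578454972869
wing ang ((0.5428409576416016, 0.6223983764648438), (63.410892486572266, 16.325956344604492), 38.0919189453125) 132
stop [-21.59203854 -70.46212299  43.00350509] [ 23.94142267 -54.14160734  48.92075531]
side0 guard ctr [ 38.51421093  -5.28328658 113.55881412] yaw err -0.20623761693846268 -48.94880497135368 46.34774303954492
tube x -16.84781151841419 13.319177792829882 -3.5591878288377643 ymax [124.26537859 126.96698891] slope 3.367582185155451
hub top [-0.36119481 -1.36935866 99.46678806] 72 103.16822924881164
wing ang ((9.867830276489258, -4.960662841796875), (51.56684112548828, 66.64646911621094), 75.78540802001953) 193
stop [-24.02186657 -72.47234478  43.04715119] [ 21.02277683 -55.02984666  48.36439672]
```

View pics/w1.png

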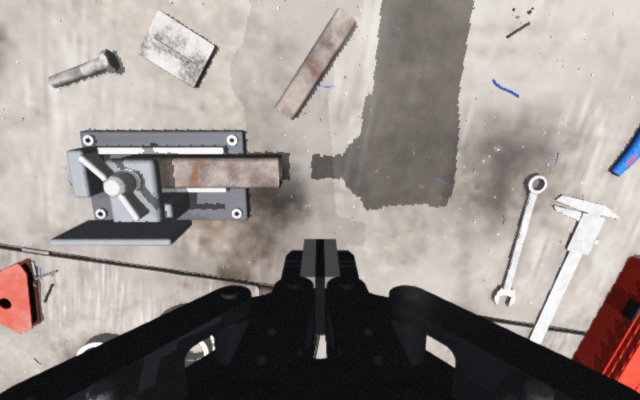

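The wrist view shows the tube's end at (281,170) in line with the fingers, and the path is clear. I'll go down and push.

>>> arm_command:
  plan: "0 0 0.043 0; 0 0 0.043 0; 0 0 0.043 0; 0 0 0.043 0; 0 0 0.039 0; 0 0 0 0; 0 -0.006 0 0; 0 -0.006 0 0; 0 -0.006 0 0; 0 -0.004 0 0; 0 -0.004 0 0; 0 -0.003 0 0; 0 -0.003 0 0; 0 -0.003 0 0; 0 -0.003 0 0; 0 -0.003 0 0; 0 -0.003 0 0; 0 -0.003 0 0; 0 0 0 0"

```text
clock: 4.78
tcp_pos: [0.4942, 0.0117, 0.0346]
orientation: [-0.262, 3.13, 0.002]
contact_force: [0.6, 4.9, 4.4]
grip_width: -0.0001
gripper_force: 2.5
```

```bash
python3 -c "
from h import *
st()"
```

```text
t 4.78 tcp jig mm [  1.8 119.   34.6] tool x in jig deg -179.9 zaxis [ 0.001  0.001 -1.   ] F jig [1.4 4.7 4.4] w -0.0001
```

>>> arm_command:
  plan: "0 -0.0025 0 0; 0 -0.002 0 0; 0 -0.002 0 0; 0 -0.001 0 0; 0 -0.001 0 0; 0 -0.001 0 0; 0 0 0 0"

```text
clock: 5.65
tcp_pos: [0.4955, 0.0023, 0.0345]
orientation: [-0.262, 3.13, 0.001]
contact_force: [-0.7, 5.4, 3.8]
grip_width: 0.0
gripper_force: 2.7
```

```bash
python3 -c "
from h import *
st()"
```

```text
t 5.65 tcp jig mm [  1.6 109.5  34.5] tool x in jig deg -179.9 zaxis [ 0.     0.001 -1.   ] F jig [0.2 5.5 3.8] w 0.0
```

>>> arm_command:
  plan: "0 -0.001 0 0; 0 -0.001 0 0; 0 -0.001 0 0; 0 0 0 0"

```text
clock: 6.15
tcp_pos: [0.4955, 0.0017, 0.0345]
orientation: [0.266, -3.13, -0.005]
contact_force: [-2.8, 12.1, 7.1]
grip_width: 0.0002
gripper_force: 6.1
```

>>> arm_command:
  plan: "0 -0.001 0 0; 0 -0.001 0 0; 0 0 0 0"

```text
clock: 6.52
tcp_pos: [0.4955, 0.0016, 0.0345]
orientation: [0.268, -3.129, -0.008]
contact_force: [-4.0, 16.8, 7.9]
grip_width: -0.0001
gripper_force: 8.8
```

```bash
python3 -c "
from h import *
st()"
```

```text
t 6.53 tcp jig mm [  1.5 108.9  34.5] tool x in jig deg -179.7 zaxis [-0.001  0.005 -1.   ] F jig [-1.2 17.2  7.9] w -0.0001
```

The tube is home: it stopped dead at 108.9 with 17 N on it. I'll back off, rise, and plan the stroke path geometrically.

>>> arm_command:
  plan: "0 0.008 0 0; 0 0.02 0 0; 0 0 -0.05 0; 0 0 -0.06 0; 0 0 0 0"

```text
clock: 7.15
tcp_pos: [0.4943, 0.0233, 0.1482]
orientation: [-0.257, 3.123, 0.0]
contact_force: [-0.1, -0.6, -1.0]
grip_width: -0.0002
gripper_force: 0.0
```

```bash
cat > sim.py <<'E'
import numpy as np
e=np.linspace(-1,1,60)
rect=np.concatenate([np.c_[e*11,0*e-14.5],np.c_[e*11,0*e+14.5],np.c_[0*e-11,e*14.5],np.c_[0*e+11,e*14.5]])
def contact(x,y):
    p=rect+[x,y]; rr=np.hypot(*p.T); ok=rr<32
    th=np.degrees(np.arctan2(-p[:,0],-p[:,1])); th=np.where(th<-120,th+360,th)  # 0 at -y, 90 at -x
    a=th+np.degrees(np.arcsin(2.5/np.maximum(rr,3)))
    return (a[ok].max() if ok.any() else np.nan),(th[ok].min() if ok.any() else np.nan),rr.min()-11
if __name__=='__main__':
    for q in [(14,-30),(10,-30),(4,-30),(0,-30),(-8,-30),(-16,-30),(-22,-26),(-27,-20),(-27,-10),(-27,0),(-27,10),(-26,16),(-23,22),(-20,26),(-16,29),(-10,30),(-4,30),(0,30),(6,30),(10,30)]:
        print(q,np.round(contact(*q),1))
E
python3 sim.py; python3 - <<'E'
from h import *
st()
im,W=cloud('top'); P=jig(W)*1e3
t=P.reshape(-1,3); k=t[(abs(t[:,0])<22)&(t[:,1]>30)&(t[:,1]<150)&(t[:,2]>38)&(t[:,2]<46)]; print('tube end',np.percentile(k[:,1],[95,99,100]) if len(k) else 0)
E
```

```text
(14, -30) [ -0.9 -58.2   4.8]
(10, -30) [ 13.  -53.6   4.5]
(4, -30) [ 32.8 -44.1   4.5]
(0, -30) [ 42.9 -35.4   4.5]
(-8, -30) [ 56.6 -11.    4.5]
(-16, -30) [64.7  9.1  5.3]
(-22, -26) [73.3 20.3  4.9]
(-27, -20) [84.5 30.1  5.9]
(-27, -10) [114.4  33.1   5. ]
(-27, 0) [138.8  47.8   5. ]
(-27, 10) [151.8  74.3   5. ]
(-26, 16) [156.4  92.7   4.1]
(-23, 22) [162.4 103.6   3.2]
(-20, 26) [168.1 111.3   3.6]
(-16, 29) [175.4 118.2   4.3]
(-10, 30) [193.  126.4   4.5]
(-4, 30) [212.8 135.9   4.5]
(0, 30) [222.9 144.6   4.5]
(6, 30) [233.9 162.1   4.5]
(10, 30) [239.1 176.3   4.5]
t 7.15 tcp jig mm [  3.9 130.4 148.2] tool x in jig deg 179.9 zaxis [ 0.008 -0.001 -1.   ] F jig [-0.2 -0.6 -1. ] w -0.0002
tube end [90.38787933 93.22971594 94.61430843]
```

>>> arm_command:
  plan: "-0.0016 -0.04 0 0; -0.0015 -0.04 0 0; -0.0015 -0.04 0 0; -0.0015 -0.0404 0 0; 0 0 0 0; 0 0 0.028 0; 0 0 0.028 0; 0 0 0 0; 0 0 0 0"

```text
clock: 8.32
tcp_pos: [0.5236, -0.1327, 0.0883]
orientation: [0.261, -3.129, -0.001]
contact_force: [-0.0, 0.9, 0.3]
grip_width: -0.0001
gripper_force: 0.0
```

```bash
python3 - <<'E'
from h import *
st()
im,W=cloud('side'); cv2.imwrite('pics/s2.png',cv2.resize(im[130:300,270:400,::-1],None,fx=3.5,fy=3.5,interpolation=2))
E
```

```text
t 8.32 tcp jig mm [  7.  -28.2  88.3] tool x in jig deg -180.0 zaxis [-0.001  0.001 -1.   ] F jig [0.2 0.9 0.3] w -0.0001
```

View pics/s2.png

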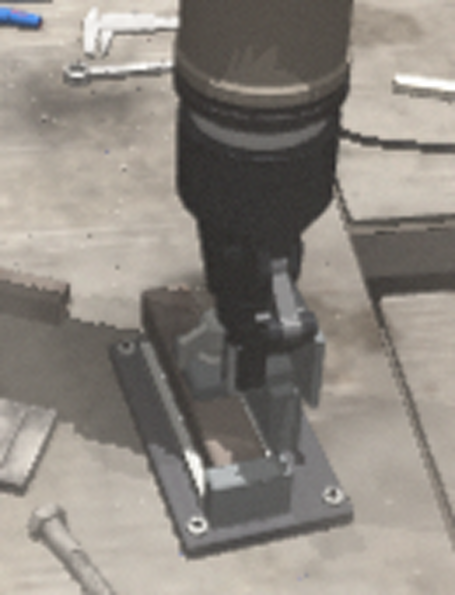

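The side view shows the fingers down at about (250,360), behind the wing and clear of the guard, with no contact force. Starting stroke 1.

>>> arm_command:
  plan: "0.007 -0.0018 -0.0035 0; 0.01 0 0 0; 0.01 0.002 0 0; 0.007 0.008 0 0; 0 0.01 0 0; 0 0.01 0 0; 0 0.01 0 0; -0.002 0.008 0 0; -0.005 0.008 0 0; -0.006 0.004 0 0; -0.01 0 0 0; 0 0 0 0"

```text
clock: 9.88
tcp_pos: [0.5047, -0.0772, 0.0918]
orientation: [-0.261, 3.13, 0.0]
contact_force: [0.6, 0.7, 0.1]
grip_width: 0.0001
gripper_force: 0.1
```

```bash
cat >> h.py <<'E'
def wing():
    for n in ('top','side','wrist'):
        im,W=cloud(n); t=jig(W.reshape(-1,3))*1e3
        q=t[(np.hypot(t[:,0],t[:,1])<34)&(t[:,2]>86)&(t[:,2]<108)]
        a=q[np.hypot(q[:,0],q[:,1])>13]
        if len(a)<20: print(n,'few',len(a)); continue
        th=np.arctan2(-a[:,0],-a[:,1]); m=np.exp(2j*th).mean()
        print(n,len(a),'phi mod 180',round(np.degrees(np.angle(m))/2%180,1),'coh',round(abs(m),2))
E
python3 - <<'E'
from h import *
st(); wing()
E
```

```text
t 9.88 tcp jig mm [-2.5 29.6 91.8] tool x in jig deg -180.0 zaxis [ 0.001  0.    -1.   ] F jig [0.7 0.5 0.1] w 0.0001
top few 0
side 156 phi mod 180 179.8 coh 0.64
wrist 2630 phi mod 180 9.3 coh 0.55
```

>>> arm_command:
  plan: "0.004 0 0 0; 0 0 -0.028 0; 0 0 -0.03 0; -0.005 -0.03 0 0; -0.0055 -0.03 0 0; 0 0 0 0"

```text
clock: 10.78
tcp_pos: [0.52, -0.1384, 0.1501]
orientation: [-0.254, 3.13, -0.002]
contact_force: [-0.2, -0.3, -0.3]
grip_width: -0.0
gripper_force: 0.0
```

```bash
python3 - <<'E'
from h import *
st(); wing()
im,W=cloud('wrist'); save('w3.png',im)
E
```

```text
t 10.78 tcp jig mm [  2.5 -33.3 150.1] tool x in jig deg 179.8 zaxis [ 0.001 -0.001 -1.   ] F jig [-0.2 -0.3 -0.3] w -0.0
top 24 phi mod 180 25.2 coh 0.99
side 44 phi mod 180 27.3 coh 0.99
wrist 1000 phi mod 180 26.7 coh 0.99
```

View pics/w3.png

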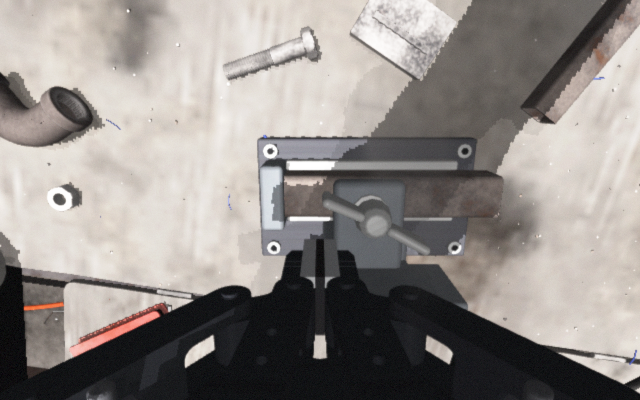

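The wrist view shows the wing from (328,203) through the hub (375,218) to (428,250), giving φ≈207° (3.6 rad). The tube is still home at the stop block. Starting stroke 2.

>>> arm_command:
  plan: "-0.0085 0.002 0 0; 0 0 0.028 0; 0 0 0.03 0; 0 0 0 0; 0.011 0.001 0 0; 0.01 0 0 0; 0.01 0.002 0 0; 0.007 0.008 0 0; 0 0.01 0 0; 0 0.01 0 0; 0 0.01 0 0; -0.002 0.008 0 0; -0.005 0.008 0 0; -0.006 0.004 0 0; -0.01 0 0 0; 0 0 0 0; 0.004 0 0 0; 0 0 -0.028 0; 0 0 -0.03 0; 0 0 0 0"

```text
clock: 13.48
tcp_pos: [0.5006, -0.0757, 0.152]
orientation: [-0.259, 3.126, -0.0]
contact_force: [-0.3, 1.4, -0.0]
grip_width: -0.0001
gripper_force: 0.0
```

>>> arm_command:
  plan: "-0.007 -0.031 0 0; -0.0075 -0.031 0 0; 0 0 0 0"

```text
clock: 13.85
tcp_pos: [0.5236, -0.1368, 0.1492]
orientation: [0.254, -3.131, 0.002]
contact_force: [0.9, -0.1, -0.0]
grip_width: -0.0002
gripper_force: 0.0
```

```bash
python3 - <<'E'
from h import *
st(); wing()
E
```

```text
t 13.85 tcp jig mm [  6.3 -32.2 149.2] tool x in jig deg 179.8 zaxis [-0.    -0.001 -1.   ] F jig [ 0.8 -0.2 -0. ] w -0.0002
top 31 phi mod 180 24.3 coh 0.99
side 61 phi mod 180 24.5 coh 0.99
wrist 971 phi mod 180 24.2 coh 0.99
```

```bash
cat >> h.py <<'E'
def hubz():
    for n in ('wrist','top'):
        im,W=cloud(n); t=jig(W.reshape(-1,3))*1e3; h=np.hypot(t[:,0],t[:,1])
        q=t[(h>15)&(h<30)&(t[:,2]>86)&(t[:,2]<110)]
        b=t[(t[:,2]>66)&(t[:,2]<77)&(h<35)]
        print(n,'wing top z',np.round(np.percentile(q[:,2],[50,80,95]),2),'arm',np.round(np.median(b[:,2]),2))
E
python3 -c "
from h import *
hubz()
P=jig(np.load('top0.npy').reshape(-1,3))*1e3;h=np.hypot(P[:,0],P[:,1]);q=P[(h>15)&(h<30)&(P[:,2]>86)&(P[:,2]<110)];b=P[(P[:,2]>66)&(P[:,2]<77)&(h<35)];print('start top',np.percentile(q[:,2],[50,80,95]),np.median(b[:,2]))"
```

```text
wrist wing top z [ 98.72 100.41 101.34] arm 70.79
top wing top z [ 99.39 101.89 102.41] arm 70.66
start top [101.23300148 102.9156173  104.92054292] 71.38401771917485
```

>>> arm_command:
  plan: "-0.004 0.001 0 0; 0 0 0.028 0; 0 0 0.03 0; 0 0 0 0; 0.0105 0.001 0 0; 0.01 0 0 0; 0.01 0.002 0 0; 0.007 0.008 0 0; 0 0.01 0 0; 0 0.01 0 0; 0 0.01 0 0; -0.002 0.008 0 0; -0.005 0.008 0 0; -0.006 0.004 0 0; -0.01 0 0 0; 0 0 0 0"

```text
clock: 16.1
tcp_pos: [0.5042, -0.0743, 0.0918]
orientation: [-0.261, 3.13, 0.0]
contact_force: [0.5, -0.1, 0.7]
grip_width: 0.0002
gripper_force: 0.0
```

```bash
python3 -c "
from h import *
st()"
```

```text
t 16.1 tcp jig mm [-2.4 32.5 91.8] tool x in jig deg -180.0 zaxis [ 0.001  0.    -1.   ] F jig [ 0.4 -0.2  0.7] w 0.0002
```

>>> arm_command:
  plan: "0.004 0 0 0; 0 0 -0.028 0; 0 0 -0.03 0; -0.008 -0.031 0 0; -0.0085 -0.031 0 0; 0 0 0 0"

```text
clock: 16.85
tcp_pos: [0.5262, -0.1366, 0.1503]
orientation: [-0.254, 3.13, -0.002]
contact_force: [-1.2, 1.2, 0.6]
grip_width: 0.0003
gripper_force: 0.0
```

```bash
python3 - <<'E'
from h import *
st(); wing(); hubz()
E
```

```text
t 16.85 tcp jig mm [  8.9 -32.5 150.3] tool x in jig deg 179.8 zaxis [ 0.002 -0.002 -1.   ] F jig [-1.   1.4  0.6] w 0.0003
top 30 phi mod 180 24.9 coh 0.99
side 63 phi mod 180 24.2 coh 0.99
wrist 936 phi mod 180 24.2 coh 0.99
wrist wing top z [ 98.29  99.83 100.74] arm 70.77
top wing top z [ 98.7 100.5 102.9] arm 70.85
```

>>> arm_command:
  plan: "-0.0015 0.0015 0 0; 0 0 0.028 0; 0 0 0.03 0; 0 0 0 0; 0.0105 0.001 0 0; 0.01 0 0 0; 0.01 0.002 0 0; 0.007 0.008 0 0; 0 0.006 0 0; 0 0 0 0"

```text
clock: 18.35
tcp_pos: [0.4858, -0.1208, 0.0915]
orientation: [0.262, -3.128, -0.001]
contact_force: [-1.3, -1.5, -0.2]
grip_width: -0.0001
gripper_force: 0.7
```

```bash
python3 -c "
from h import *
st()"
```

```text
t 18.35 tcp jig mm [-28.3 -10.3  91.5] tool x in jig deg -179.9 zaxis [-0.002  0.001 -1.   ] F jig [-1.5 -1.2 -0.2] w -0.0001
```

>>> arm_command:
  plan: "0 -0.006 0 0; 0 0 -0.028 0; 0 0 -0.03 0; 0 0 -0.03 0; -0.02 -0.02 0 0; 0 0 0 0; 0 0 0 0"

```text
clock: 19.23
tcp_pos: [0.5104, -0.1436, 0.1792]
orientation: [0.26, -3.129, -0.001]
contact_force: [-0.6, 0.0, -0.2]
grip_width: -0.0003
gripper_force: 0.0
```

```bash
python3 - <<'E'
from h import *
st(); wing(); hubz()
im,W=cloud('wrist'); save('w4.png',im)
E
```

```text
t 19.23 tcp jig mm [ -7.7 -36.8 179.2] tool x in jig deg -180.0 zaxis [-0.001  0.001 -1.   ] F jig [-0.6  0.1 -0.2] w -0.0003
top 28 phi mod 180 106.0 coh 0.99
side 148 phi mod 180 103.5 coh 0.97
wrist 720 phi mod 180 103.2 coh 0.97
wrist wing top z [ 98.2   99.72 100.7 ] arm 70.74
top wing top z [ 99.88 101.34 102.  ] arm 71.09
```

View pics/w4.png

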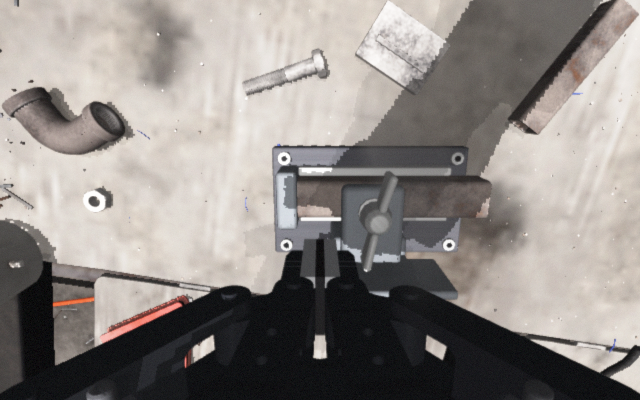

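The wrist view shows the wings from (388,175) to (368,268), φ≈104°, so v≈644° (11.2 rad). That is 2.8 rad past contact. The screw also sank the expected 0.55 mm on stroke 3 and then stopped sinking, so the pad bears on the tube. The tube is still against the stop at (292,195). I'll move clear and hand in.

>>> arm_command:
  plan: "0 0 -0.04 0; 0 0 -0.04 0; 0.03 -0.03 -0.02 0; 0 0 0 0; 0 0 0 0; 0 0 0 0; 0 0 0 0"

```text
clock: 20.4
tcp_pos: [0.4865, -0.1776, 0.2791]
orientation: [0.262, -3.129, -0.001]
contact_force: [0.5, -1.1, -0.5]
grip_width: 0.0001
gripper_force: 0.0
```

```bash
python3 - <<'E'
from h import *
st(); im,W=cloud('top'); t=jig(W.reshape(-1,3))*1e3
k=t[(abs(t[:,0])<22)&(t[:,1]>40)&(t[:,1]<150)&(t[:,2]>38)&(t[:,2]<46)]; print('tube end',np.percentile(k[:,1],[98,100]))
print(ticket.hand_in())
E
```

```text
t 20.4 tcp jig mm [-36.9 -66.4 279.1] tool x in jig deg -179.9 zaxis [-0.001  0.    -1.   ] F jig [ 0.3 -1.2 -0.5] w 0.0001
tube end [94.29003628 95.23208571]
the job is handed in; nothing more can be done
None
```

The tube is fully home against the stop (free end measured at jig y ≈ 95 mm), the screw is clamped about 2.8 rad past pad contact, and the arm is clear; I handed the job in at about 20 s of the 64 s.

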